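Crimp a badge on the rotary badge press

ROBOT

A 6-joint arm with a two-finger parallel gripper is mounted at the origin on the work surface. World frame = base frame: x ahead of the robot, y to its left, z up, the work surface at z = 0. Lengths are in m, angles in rad, forces in N, time in s.
With the tool pointing down it reaches from about 0.275 to 0.825 m from the base axis. Payload 5.2 kg.
Tool frame: the origin (TCP) lies midway between the tips of the shut fingers; the grasp point (between the pads) lies env.grip_depth behind it (env.grip_depth is the distance from the TCP to the grasp point, in m); z points along the fingers, y is the line along which they close (so a half turn about z gives the same grasp; the last joint's range is limited). The gripper opens to 93 mm and grips with 3 to 60 N. Pads are 15 mm wide; open, the fingers measure 128 mm over their backs; the gripper's body (75 mm by 188 mm) begins 65 mm behind the grasp point.
Start: joints at [1.133, 0.259, 1.535, -0, 1.348, -0.203], TCP at [0.128, 0.535, 0.189] pointing down, gripper open.
Joint ranges: [-3.14, 3.14], [-0.91, 2.08], [0.19, 2.58], [-1.22, 4.36], [0.22, 2.71], [-3.12, 3.12]. Speed limits (rad/s): [2.57, 2.57, 3.14, 3.14, 3.14, 3.14].

INTERFACE

Orientations are given as a unit quaternion [x, y, z, w].
In Python, from plant import env gives the robot as it stands. Calls block until the motion is done:
- env.move_to(position, orientation): joint-space move of the TCP to a pose.
- env.servo_line(position, frame=None, rate=0.15, threshold=None): straight line of the TCP; frame=None keeps the orientation; rate is the mean speed in m/s. With threshold (N) it stops when the force on the tool has changed by that much, and returns True; else False.
- env.move_joints(angles): joint-space move.
- env.grip(opening, grasp_force=None): finger opening in m; grasp_force is the grip in N (None keeps the last); returns when the fingers have stopped.
- env.hold(seconds).
- env.solve_ik(position, orientation): joint angles nearest the present ones, or None.
- env.observe(): the state.
- env.read_camera(name): name is "scene" or "top" or "wrist"; returns the picture (400x640x3 uint8, blue, green, red); there is no depth.
- env.camera_model(name): a dict with "intrinsics" (3x3 intrinsics, pixels), "dist_coeffs" ([k1, k2, p1, p2, k3] as OpenCV has them; the pictures are not rectified), "T" (4x4, takes a point from camera to world coordinates). Camera axes: x right, y down, z forward; pixel columns grow to the right and rows downward; lengths in m; the calibration is good to about 2 mm. A picture is of the moment at which its call begins: read the wrist's pose just before it. camera_model takes no time and is no camera call; for the wrist camera it gives the pose at the moment of the call.
A pose or a line that the arm cannot do raises env.MotionError and nothing moves.
- env.hand_in(): hands the job in; it is judged then, once.
Trained networks look in the newest picture that a camera, given by its name, has taken for a name from the list of things; names that differ only in an ending like _2 or _b are one class to them, and where a whole thing is asked for, a point or a joint stands for the part that bears it (a point fixed in the world has none). Each returns a list of dicts, best first, with "confidence" (0 to 1); they miss things now and then, are a little off and sometimes report something else, mostly with a low value. They report only what shows in the picture. A call takes as long as a camera call.
- env.look_for(label, camera): "uv" ([column, row] in pixels, amid what is visible of it).
- env.place_of(label, camera): "uv" ([column, row] in pixels: a listed point, or the origin of a listed thing).
The state is a dict: "clock": time; "joints": joint angles; "dq": joint speeds; "joint_efforts": joint torques, N m; "ee_pos": TCP position; "ee_rot": TCP orientation; "contact_force": force on the tool from outside, world axes, zero at the start; "moment": the same for the moment, N m; "grip_width": finger opening in m; "finger_force": force on a finger pad.
Only numpy, scipy, OpenCV 4.12 (cv2) and the standard library are available. Lean on these libraries where they do the work, as an engineer would, in place of code of your own. Each camera call takes 0.05 s, during which the arm holds its last target. There are 200 camera calls.

TASK

The badge press has made its first pressing and needs its second. With a fingertip, push the swivelling die plate round, anticlockwise seen from above, until it stops with the die that holds the white badge back right under the press head; only then push the orange lever fully down, hold it there for a moment and let it come right up again. It is all light pushing with the fingers: lift nothing, do not shove, tip or lean on the press, and leave the jar, the tape roll and the box of badges where they are.

Things in the scene. Friction and masses are not known exactly. Their poses are not given: they have to be found in the camera images.
- press: blue hand badge press, 9 kg, standing loose on four rubber feet (it stays put under 25 N). Origin: centre of its underside on the table; x points from its front (operator's side) back to its column, y to the left, z up. Base plate 280 (x) by 180 (y) mm, its top 28 mm above the table. Column 42 x 50 mm, centred at x = +106 mm, 168 mm tall.
- plate_pivot (a point): on the vertical axis about which the die plate turns, 45 mm above the table, at x = -30 mm, y = 0 of the press. The plate is a flat steel bar 33 to 44 mm above the table, up to 68 mm wide; its round ends carry the two dies. Plate and dies sweep a circle of 96 mm radius
- die_plate (a joint): turn of the die plate (rad), growing anticlockwise seen from above. 0: back die points to the front (-x of the press), shell die under the head; 3.14: hard stop, back die under the head. Starts between 0 and 0.6, stays where it is left, takes about 0.1 N m to turn
- back_die (a point): centre of the top of the back die: bright aluminium disc, 72 mm in diameter, side wall from 44 to 68 mm above the table, 60 mm from the pivot; a white badge back with a brass pin lies on it (top at 72 mm). A finger can push on the side wall of either die
- shell_die (a point): centre of the top of the shell die, dark steel, empty, of the same size, 60 mm from the pivot opposite the back die
- head_axis (a point): on the vertical axis of the press head, 70 mm above the table, at x = +30 mm, y = 0 of the press; the back die belongs under it. Head: round, radius 34 mm, from 88 to 168 mm above the table, carried by an overarm 46 mm wide from the column; the lever's yoke on it is 60 mm wide and reaches 208 mm
- press_lever (a joint): turn of the lever (rad): 0 up (it leans to the front, 75 degrees above level), 0.95 fully down on its stop (20 degrees above level). Swings forward and down in the press's x-z plane and drives the upper die 15 mm down. A spring brings it up when let go: about 0.4 N m at the start, 1.1 N m fully down
- lever_hinge (a point): centre of the lever's horizontal pin (along y of the press), 192 mm above the table, at x = +30 mm of the press
- lever_grip (a point): middle of the orange grip, on the lever's centre line, 137 mm from the hinge. The grip is a round sleeve 27 mm thick from 87 to 188 mm from the hinge; below it the bare steel lever is 16 mm thick
- pin_jar: bystander: amber jar with black lid, 60 mm in diameter, 76 mm tall; origin at the centre of its underside
- tape_roll: bystander: brown roll of tape lying flat, 96 mm outside, 76 mm inside, 25 mm high; origin at the centre of its underside
- badge_box: bystander: open cardboard box of finished badges, 130 x 100 x 45 mm; origin at the centre of its underside

How it is judged:
On the way, in this order (a step that is already met when the one before it is completed fails the run):
1. the die plate is round against its stop, back die under the head, with the lever still up (value of joint die_plate above 3.06 rad and horizontal distance between back_die and head_axis below 0.006 m and value of joint press_lever below 0.2 rad), for 0.2 s.
2. the lever is pushed fully down with the back die under the head (value of joint press_lever above 0.88 rad and value of joint die_plate above 3.06 rad), for 0.2 s.
At the end, for the whole second after the job is handed in: The die plate rests within 0.08 rad of its stop with the back die within 6 mm of the head axis, the lever is back up (within 0.08 rad) after having been fully down (within 0.07 rad of its stop), and the press stands level and at rest where it was (within 30 mm) (value of joint die_plate above 3.06 rad and horizontal distance between back_die and head_axis below 0.006 m and value of joint press_lever below 0.08 rad and angle between press's own z axis and vertical below 0.03 rad and linear speed of press below 0.02 m/s); the robot touches nothing.
It fails at once if the lever was brought down while the die plate was not round at its stop (value of joint press_lever above 0.35 rad and value of joint die_plate below 3 rad).
It fails at once if the arm or the gripper's body, not the fingers, leaned on the press (contact force between the arm and press above 15 N).
It fails at once if the press was shoved, tipped or lifted (distance of press from where it was at the start of the episode above 0.03 m or angle between press's own z axis and vertical above 0.1 rad or height (world z) of press above 0.012 m).
It fails at once if a bystander was moved or lifted (distance of any of pin_jar, tape_roll, badge_box from where it was at the start of the episode above 0.02 m).
It also fails if it takes over 72 s, if anything falls off the work surface, if the arm or the gripper's body presses on something with over 40 N, if the wrist force passes 120 N, or if a joint passes its speed limit or range.

## Working session

There is one attempt and no reset: what is moved stays moved. The work goes in short steps, each a Python script; the robot and the scene stay as the last script left them, time stands still between calls to the robot, and variables do not carry over. Pictures are saved under pics/ and viewed, at most 10 in all, crops included, and the job is handed in when it is done.

```bash
mkdir -p pics; cat > h.py <<'E'
import numpy as np, cv2
from plant import env
def ray(cam,uv,M=None):
    M=M or env.camera_model(cam)
    K=np.array(M["intrinsics"]);D=np.array(M["dist_coeffs"]);T=np.array(M["T"])
    p=cv2.undistortPoints(np.array([[uv]],float),K,D)[0,0]
    return T[:3,3],T[:3,:3]@np.array([p[0],p[1],1.])
def onz(cam,uv,z,M=None):
    o,d=ray(cam,uv,M);return o+d*(z-o[2])/d[2]
def tri(rs):
    A=np.zeros((3,3));b=np.zeros(3)
    for o,d in rs:
        d=d/np.linalg.norm(d);P=np.eye(3)-np.outer(d,d);A+=P;b+=P@o
    x=np.linalg.solve(A,b)
    return x
E
python3 - <<'E'
from h import *
np.set_printoptions(precision=3,suppress=True)
ims=[]
for c in("scene","top"):
    im=env.read_camera(c);cv2.imwrite(f"pics/{c}0.png",im)
zs=dict(press=0,plate_pivot=.045,back_die=.072,shell_die=.068,head_axis=.07,lever_hinge=.192,lever_grip=.324,pin_jar=0,tape_roll=0,badge_box=0)
for n,z in zs.items():
    r=[]
    for c in("scene","top"):
        L=env.place_of(n,c)
        if L:
            b=L[0];r.append(ray(c,b["uv"]));print(n,c,np.array(b["uv"]),round(b["confidence"],2),onz(c,b["uv"],z))
    if len(r)==2: print("   tri",tri(r))
s=env.observe();print(s["clock"],s["ee_rot"],env.grip_depth)
E
```

```text
press scene [260.6 273.5] 0.94 [ 0.605 -0.092  0.   ]
press top [357.9 209.5] 0.66 [ 0.611 -0.106  0.   ]
   tri [ 0.61  -0.099  0.006]
plate_pivot scene [256.5 253.1] 0.78 [ 0.58  -0.099  0.045]
plate_pivot top [356.7 219.1] 0.77 [ 0.574 -0.092  0.045]
   tri [ 0.575 -0.096  0.04 ]
back_die scene [243.2 233.4] 0.77 [ 0.534 -0.129  0.072]
back_die top [371.1 233.2] 0.77 [ 0.522 -0.123  0.072]
   tri [ 0.523 -0.127  0.063]
shell_die scene [278.1 258.6] 0.76 [ 0.631 -0.049  0.068]
shell_die top [343.8 201. ] 0.77 [ 0.63  -0.061  0.068]
   tri [ 0.63  -0.055  0.068]
head_axis scene [256.9 262.3] 0.75 [ 0.64  -0.097  0.07 ]
head_axis top [355.7 193.7] 0.59 [ 0.646 -0.099  0.07 ]
   tri [ 0.645 -0.098  0.074]
lever_hinge scene [255.4 222.9] 0.82 [ 0.655 -0.092  0.192]
lever_grip scene [247.6 153.8] 0.84 [ 0.605 -0.098  0.324]
lever_grip top [366.  186.3] 0.8 [ 0.601 -0.093  0.324]
   tri [ 0.601 -0.096  0.322]
pin_jar scene [356.6 260.2] 0.83 [0.587 0.153 0.   ]
pin_jar top [279.  230.4] 0.9 [0.583 0.146 0.   ]
   tri [ 0.584  0.15  -0.002]
tape_roll scene [157.6 264.5] 0.64 [ 0.544 -0.35   0.   ]
tape_roll top [442.2 219.6] 0.86 [ 0.539 -0.361  0.   ]
   tri [ 0.538 -0.357 -0.004]
badge_box scene [148.5 311.5] 0.85 [ 0.696 -0.341  0.   ]
badge_box top [424.4 172.2] 0.87 [ 0.698 -0.338  0.   ]
   tri [ 0.698 -0.339  0.002]
1.1 [ 0.117  0.993 -0.    -0.   ] 0.0188
```

View pics/scene0.png

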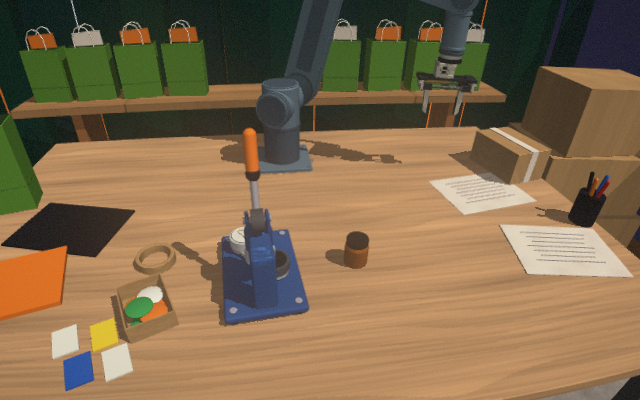

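View pics/top0.png

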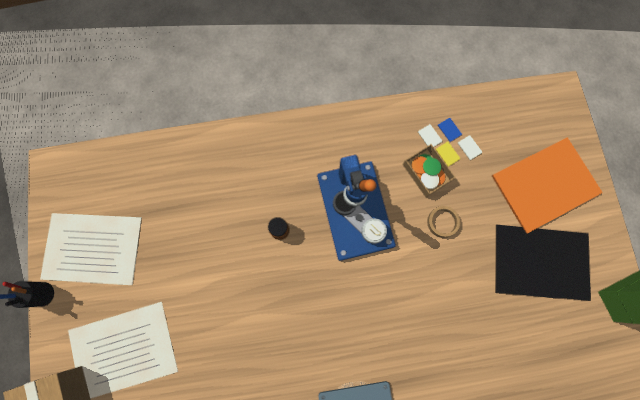

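The pictures show the press with its column away from the robot: column at (350,165) in the top view and white back die at (374,231) front right. The plate is turned a little from 0. The shell die is under the head, the lever is up, the jar is to the left (278,229), and the tape and box are to the right. Next I take a wrist look from closer and fit the press pose and plate angle jointly.

```bash
cat > fit.py <<'E'
from h import *
from scipy.optimize import least_squares
np.set_printoptions(precision=4,suppress=True)
def pts(p):
    x,y,a,q=p;R=np.array([[np.cos(a),-np.sin(a),0],[np.sin(a),np.cos(a),0],[0,0,1]])
    b=np.array([-.03-.06*np.cos(q),-.06*np.sin(q),.068]);s=np.array([-.03+.06*np.cos(q),.06*np.sin(q),.068])
    L=dict(press=[0,0,0],plate_pivot=[-.03,0,.045],back_die=b,shell_die=s,head_axis=[.03,0,.07],
      lever_hinge=[.03,0,.192],lever_grip=[.03-.137*np.cos(np.radians(75)),0,.192+.137*np.sin(np.radians(75))])
    return {k:R@np.array(v)+[x,y,0] for k,v in L.items()}
def proj(M,P):
    T=np.linalg.inv(np.array(M["T"]))
    return cv2.projectPoints(P.reshape(1,3),cv2.Rodrigues(T[:3,:3])[0],T[:3,3],np.array(M["intrinsics"]),np.array(M["dist_coeffs"]))[0].ravel()
def observe(cams):
    O=[]
    for c in cams:
        M=env.camera_model(c);env.read_camera(c);T=np.array(M["T"])
        for n in pts([0,0,0,0]):
            L=env.place_of(n,c)
            if L and L[0]["confidence"]>.5: O.append((c,n,np.array(L[0]["uv"]),M,T))
    return O
def fit(O,p0):
    def res(p):
        P=pts(p);r=[]
        for c,n,uv,M,T in O:
            d=np.linalg.norm(P[n]-T[:3,3])
            r.append((proj(M,P[n])-uv)*d/M["intrinsics"][0][0]*1000)  # mm
        return np.concatenate(r)
    s=least_squares(res,p0,loss="soft_l1",f_scale=3)
    r=res(s.x).reshape(-1,2)
    for o,e in zip(O,r): print(o[0],o[1],e.round(1))
    print("pose",s.x);return s.x
E
python3 - <<'E'
from fit import *
# wrist look from the front, above
q=[0,0,0,1]
import json
from scipy.spatial.transform import Rotation as Ro
Rt=np.column_stack([[0,1,0],[1,0,0],[0,0,-1]])
done=False
for a in (0,np.pi/2,-np.pi/2,np.pi):
    qq=(Ro.from_matrix(Rt)*Ro.from_euler("z",a)).as_quat()
    j=env.solve_ik([.43,-.05,.40],qq); print(a,j)
O=observe(("scene","top"))
p=fit(O,[.61,-.1,.27,.27])
s=env.observe();Tw=np.array(env.camera_model("wrist")["T"]);Tt=np.eye(4);Tt[:3,:3]=Ro.from_quat(s["ee_rot"]).as_matrix();Tt[:3,3]=s["ee_pos"]
print(np.linalg.inv(Tt)@Tw,s["clock"])
E
```

```text
0 [-0.3746 -0.0183  1.355  -0.      1.8049 -0.3746]
1.5707963267948966 [-0.3746 -0.0183  1.355  -0.      1.8049  1.1962]
-1.5707963267948966 [-0.3746 -0.0183  1.355  -0.      1.8049 -1.9454]
3.141592653589793 [-0.3746 -0.0183  1.355  -0.      1.8049  2.767 ]
scene plate_pivot [-3. -1.]
scene back_die [ 2.2 -0.6]
scene head_axis [-4.1 -1.5]
scene lever_hinge [-2.4 -4.6]
scene lever_grip [-5.4 -5.9]
top press [-1.2 -0.7]
top plate_pivot [-2.1 -8.5]
top back_die [ 2.8 -1.1]
top shell_die [-1.8 -5.6]
top head_axis [-0.1  4.9]
top lever_hinge [-5.9  4.4]
top lever_grip [-4.6 -1.6]
pose [ 0.6121 -0.0946  0.0466  0.4669]
[[ 0.0003 -0.9608 -0.2773  0.0772]
 [ 1.      0.0003  0.      0.0008]
 [ 0.0001 -0.2773  0.9608 -0.1963]
 [ 0.      0.      0.      1.    ]] 1.9
```

```bash
python3 - <<'E'
from fit import *
from scipy.spatial.transform import Rotation as Ro
qq=Ro.from_matrix(np.column_stack([[-1,0,0],[0,1,0],[0,0,-1]])).as_quat()
env.grip(0)
env.move_to([.47,-.10,.42],qq)
O=observe(("scene","top","wrist"))
im=env.read_camera("wrist");M=env.camera_model("wrist")
cv2.imwrite("pics/w1.png",im)
fit(O,[.61,-.1,.1,.4])
for c in("top","wrist"):
    im=env.read_camera(c);h=cv2.cvtColor(im,cv2.COLOR_BGR2HSV)
    m=cv2.inRange(h,(105,120,40),(125,255,255))
    n,l,st,ce=cv2.connectedComponentsWithStats(m)
    print(c,st[1:][st[1:,4]>150])
    if c=="top": 
        k=1+np.argmin([np.hypot(*(x-[358,209])) if s[4]>150 else 1e9 for x,s in zip(ce[1:],st[1:])])
    else: k=1+np.argmax(st[1:,4])
    P=np.argwhere(l==k)[:,::-1].astype(np.float32)
    r=cv2.approxPolyDP(cv2.convexHull(P),6,True)[:,0];print(r)
    print(np.array([onz(c,u,.028) for u in r]))
print(env.observe()["clock"])
E
```

```text
scene press [ 1.6 -2.1]
scene plate_pivot [-6.1  2.7]
scene shell_die [-7.2  9.1]
scene head_axis [-5.4 -1.5]
scene lever_hinge [-0.7  0.8]
scene lever_grip [-1.9 -1.8]
top plate_pivot [-1.1 -7.1]
top back_die [ 5.5 -3.7]
top shell_die [-6.7 -0.4]
top head_axis [-5.6 -5.3]
top lever_hinge [-2.   2.5]
top lever_grip [-7.1 -4.7]
wrist press [  1.1 -10.2]
wrist plate_pivot [  0.  -11.6]
wrist back_die [ 3.7 -4.4]
wrist shell_die [ 2.1 -0.1]
wrist head_axis [-4.9 -6.9]
pose [ 0.6107 -0.0949  0.051   0.5334]
top [[ 438  118   24   23  284]
 [ 318  156   64  104 2368]]
[[356. 156.]
 [371. 162.]
 [381. 197.]
 [365. 252.]
 [339. 259.]
 [318. 174.]]
[[ 0.7756 -0.1263  0.028 ]
 [ 0.7489 -0.1695  0.028 ]
 [ 0.6332 -0.1796  0.028 ]
 [ 0.4745 -0.1013  0.028 ]
 [ 0.4659 -0.0212  0.028 ]
 [ 0.7354  0.0008  0.028 ]]
wrist [[ 281  154   98  120 3482]
 [ 292  216   35   47  484]]
[[377. 273.]
 [366. 273.]
 [281. 162.]
 [372. 155.]]
[[ 0.7095 -0.0003  0.028 ]
 [ 0.7095 -0.0227  0.028 ]
 [ 0.4826 -0.1867  0.028 ]
 [ 0.4697 -0.0197  0.028 ]]
7.375
```

View pics/w1.png

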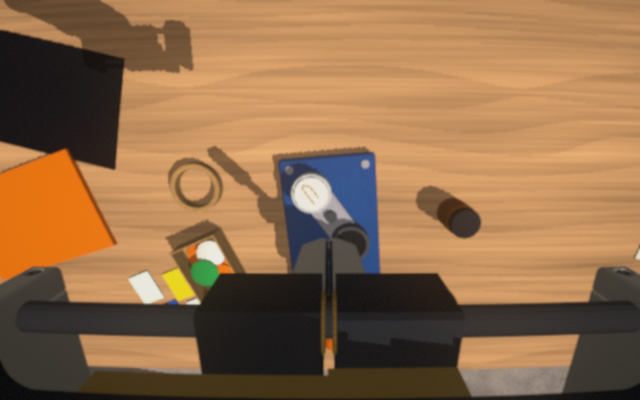

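The wrist view shows the base front corners at (281,160) and (374,153), the badge at (312,193) and the shell die at (350,238). Combined with the top view edges, this gives centre (0.611, -0.096), yaw 0.08 and plate about 0.4 rad. Next I check that the planned poses are reachable, then push.

```bash
cat > mot.py <<'E'
from h import *
from scipy.spatial.transform import Rotation as Ro
np.set_printoptions(precision=3,suppress=True)
C=np.array([.611,-.096,0]);YAW=.08
RP=Ro.from_euler("z",YAW).as_matrix()
W=lambda p:C+RP@np.array(p,float)
TILT=np.radians(20)
def die_pose(phi,gap=0,rad=.063,z=.055):
    """finger behind (trailing) a die at direction phi (press frame)"""
    a=phi+YAW;u=np.array([np.cos(a),np.sin(a),0]);t=np.array([-np.sin(a),np.cos(a),0])
    zt=-np.cos(TILT)*np.array([0,0,1])-np.sin(TILT)*u;y=-t;x=np.cross(y,zt)
    p=W([-.03,0,0])+rad*u-(.036+.0175+gap)*t;p[2]=z
    return p,Ro.from_matrix(np.column_stack([x,y,zt])).as_quat(),zt
def lever_pose(b,off=0,r=.137):
    d=np.array([-np.cos(b),0,np.sin(b)]);n=np.array([np.sin(b),0,np.cos(b)])
    p=W(np.array([.03,0,.192])+r*d+(.0135+off)*n+[.0075,0,0])
    return p
QL=Ro.from_matrix(RP@np.column_stack([[-1,0,0],[0,1,0],[0,0,-1]])).as_quat()
VIA=([.47,-.10,.45],Ro.from_matrix(np.column_stack([[-1,0,0],[0,1,0],[0,0,-1]])).as_quat())
E
python3 - <<'E'
from mot import *
D=np.radians
for nm,ph in(("back",[189,215,240,265,292]),("shell",[85,100,120,150,180,190])):
    for f in ph:
        p,q,z=die_pose(D(f));print(nm,f,p,env.solve_ik(p,q),env.solve_ik(p-.15*z,q) is not None)
for b in(75,50,20): p=lever_pose(D(b));print(b,p,env.solve_ik(p,QL))
p=lever_pose(D(75),.03)+[0,0,.1];print(env.solve_ik(p,QL))
print(env.observe()["contact_force"])
E
```

```text
back 189 [ 0.507 -0.061  0.055] [-0.533  0.16   2.115  0.404  0.65  -2.638] True
back 215 [ 0.498 -0.097  0.055] [-0.694  0.238  2.01   0.452  0.879  3.039] True
back 240 [ 0.506 -0.132  0.055] [-0.734  0.362  1.822  0.378  1.093  2.653] True
back 265 [ 0.527 -0.161  0.055] [-0.698  0.496  1.596  0.278  1.288  2.341] True
back 292 [ 0.561 -0.179  0.055] [-0.61   0.631  1.351  0.164  1.47   2.025] True
shell 85 [ 0.635 -0.036  0.055] [-0.017  0.557  1.487 -0.389  1.124  0.164] True
shell 100 [ 0.617 -0.024  0.055] [-0.006  0.479  1.626 -0.408  0.983 -0.041] True
shell 120 [ 0.589 -0.016  0.055] [-0.03   0.371  1.806 -0.398  0.792 -0.377] True
shell 150 [ 0.547 -0.023  0.055] [-0.18   0.225  2.029 -0.169  0.557 -1.179] True
shell 180 [ 0.514 -0.05   0.055] [-0.452  0.155  2.122  0.32   0.584 -2.346] True
shell 190 [ 0.507 -0.062  0.055] [-0.542  0.162  2.114  0.411  0.658 -2.668] True
75 [ 0.626 -0.095  0.328] [-0.326  0.37   1.051 -0.     1.721 -1.977]
50 [ 0.571 -0.099  0.306] [-0.364  0.265  1.248 -0.     1.629 -2.015]
20 [ 0.525 -0.103  0.252] [-0.402  0.196  1.464 -0.     1.481 -2.053]
[-0.309  0.473  0.639 -0.     2.029 -1.959]
[-0.252 -0.263  0.607]
```

```bash
python3 - <<'E'
from mot import *
D=np.radians
F=Ro.from_euler("z",np.pi)
fl=lambda q:(Ro.from_quat(q)*F).as_quat()
p,q,z=die_pose(D(189));q=fl(q)
env.move_to(p-.15*z,q)
print(env.servo_line(p,rate=.12,threshold=10),env.observe()["ee_pos"]-p)
f0=env.observe()["contact_force"]
for a in range(200,293,11):
    p,q,z=die_pose(D(a))
    h=env.servo_line(p,fl(q),rate=.06,threshold=12)
    s=env.observe();print(a,h,s["contact_force"]-f0,s["clock"])
    if h:break
if not h:
    cv2.imwrite("pics/w2.png",env.read_camera("top")[130:280,270:470].repeat(3,0).repeat(3,1))
E
```

```text
False [ 0.    -0.     0.001]
200 False [ 0.146  0.522 -0.02 ] 11.4
211 False [ 0.681  0.579 -1.511] 11.8167
222 False [ 0.754 -0.484  0.429] 12.2333
233 False [ 0.461  0.913 -0.079] 12.65
244 False [ 0.346  0.516 -1.058] 13.0667
255 False [ 1.159  0.352 -1.027] 13.4833
266 False [ 0.195  0.709 -0.856] 13.9
277 False [-0.203  0.919 -1.146] 14.3167
288 False [-0.467  0.492 -0.151] 14.7333
```

View pics/w2.png

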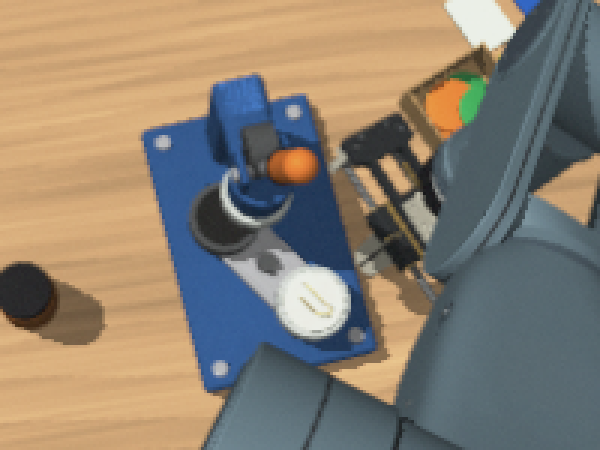

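The plate has not moved. The badge is still at crop (313,300), and the finger is at the right edge at (375,255). I need to see why before doing anything else.

```bash
python3 - <<'E'
from mot import *
s=env.observe();print(s["ee_pos"],s["grip_width"],s["clock"],die_pose(np.radians(288))[0])
T=env.read_camera("top")
for n in("back_die","shell_die","plate_pivot"): print(n,[(np.array(b["uv"]),b["confidence"]) for b in env.place_of(n,"top")[:1]])
M=env.camera_model("top");Tt=np.linalg.inv(np.array(M["T"]))
pr=lambda P,M:cv2.projectPoints(np.array(P,float).reshape(1,3),cv2.Rodrigues(np.linalg.inv(np.array(M["T"]))[:3,:3])[0],np.linalg.inv(np.array(M["T"]))[:3,3],np.array(M["intrinsics"]),np.array(M["dist_coeffs"]))[0].ravel()
print("tcp in top",pr(s["ee_pos"],M))
for P in([.14,.09,.028],[.14,-.09,.028],[-.14,.09,.028],[-.14,-.09,.028],[-.03,0,.044]):print(pr(W(P),M))
S=env.read_camera("scene")[190:340,180:400];w=env.read_camera("wrist")
print("tcp wrist",pr(s["ee_pos"],env.camera_model("wrist")), "tcp scene",pr(s["ee_pos"],env.camera_model("scene"))-[180,190])
S=cv2.resize(S,None,fx=2,fy=2);o=np.zeros((300+400,640,3),np.uint8);o[:300,:440]=S;o[300:]=w
cv2.imwrite("pics/d1.png",cv2.resize(o,(548,600)))
E
```

```text
[ 0.555 -0.177  0.055] 0.0006039067496297188 14.7833 [ 0.556 -0.177  0.055]
back_die [(array([372.1, 231.7]), 0.85)]
shell_die [(array([346., 203.]), 0.87)]
plate_pivot [(array([358.7, 218.5]), 0.95)]
tcp in top [386.197 220.38 ]
[316.309 171.785]
[372.074 159.129]
[337.864 259.754]
[396.103 245.703]
[358.425 216.477]
tcp wrist [327.508 234.354] tcp scene [44.186 55.706]
```

View pics/d1.png

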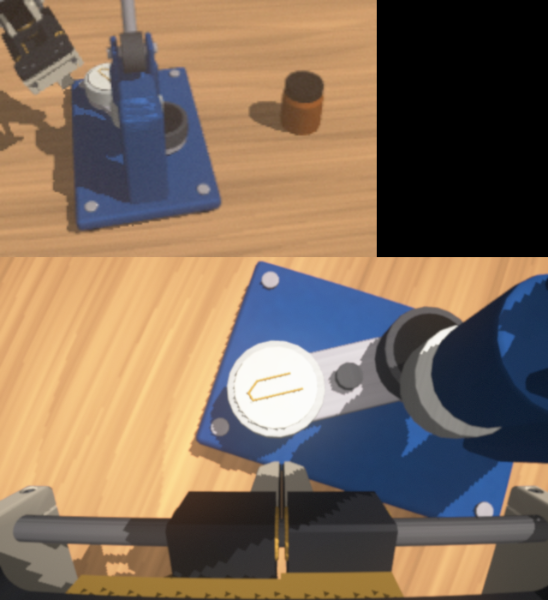

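The tip seems to be higher than the TCP says, so it passed over the die. I'll overlay points along the tool axis to measure that.

```bash
python3 - <<'E'
from mot import *
def pr(P,M):
    T=np.linalg.inv(np.array(M["T"]));return cv2.projectPoints(np.array(P,float).reshape(1,3),cv2.Rodrigues(T[:3,:3])[0],T[:3,3],np.array(M["intrinsics"]),np.array(M["dist_coeffs"]))[0].ravel()
def tile(im,M,p,z,k,c=None):
    c=pr(p-.03*z,M).astype(int) 
    x,y=max(c[0]-33,0),max(c[1]-33,0);t=cv2.resize(im[y:y+66,x:x+66],(396,396),interpolation=cv2.INTER_CUBIC)
    for i,d in enumerate((0,.02,.04,.06)):
        u=((pr(p-d*z,M)-[x,y]+.5)*6).astype(int)
        cv2.circle(t,tuple(int(v) for v in u),4,[(0,0,255),(0,255,255),(0,255,0),(255,0,255)][i],-1)
    return t
s=env.observe();z=Ro.from_quat(s["ee_rot"]).as_matrix()[:,2];p=np.array(s["ee_pos"])
a=tile(env.read_camera("scene"),env.camera_model("scene"),p,z,6)
b=tile(cv2.imread("pics/scene0.png"),env.camera_model("scene"),np.array([.128,.535,.189]),np.array([0,0,-1.]),6)
cv2.imwrite("pics/d2.png",np.hstack([a,b]))
E
```

```text
(no output)
```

View pics/d2.png

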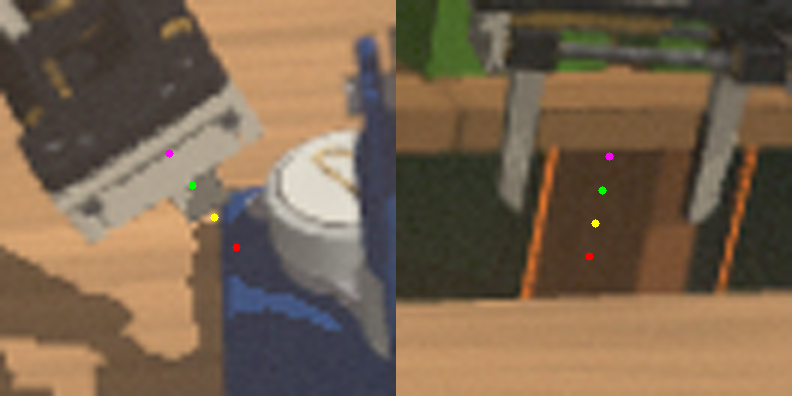

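The overlay shows the real fingertip about 24 mm behind the reported TCP along the tool axis (tip near (200,218), TCP marked at (236,247)). It therefore swept just above the die. I'll check the offset by touching the bare table.

```bash
python3 - <<'E'
from mot import *
s=env.observe();z=Ro.from_quat(s["ee_rot"]).as_matrix()[:,2];p=np.array(s["ee_pos"])
env.servo_line(p-.12*z,rate=.25)
q=VIA[1]
env.move_to([.38,-.10,.06],q)
h=env.servo_line([.38,-.10,.012],rate=.12,threshold=5)
if not h: h=env.servo_line([.38,-.10,-.04],rate=.03,threshold=4)
s=env.observe();print(h,s["ee_pos"],s["contact_force"],s["clock"])
env.servo_line([.38,-.10,.08],rate=.2)
E
```

```text
True [ 0.38  -0.1   -0.029] [-0.709 -0.621  8.762] 18.5833
```

```bash
sed -i 's/    return p,Ro.from_matrix(np.column_stack(\[x,y,zt\]))/    p=p+.027*zt\n&/; s/    return p$/    return p-[0,0,.027]/' mot.py
python3 - <<'E'
from mot import *
D=np.radians
F=Ro.from_euler("z",np.pi)
fl=lambda q:(Ro.from_quat(q)*F).as_quat()
p,q,z=die_pose(D(189),gap=.004);q=fl(q)
env.move_to(p-.09*z,q)
h=env.servo_line(p,rate=.12,threshold=8);print(h,env.observe()["ee_pos"]-p)
f0=env.observe()["contact_force"]
if not h:
  for a in range(195,293,11):
    p,q,z=die_pose(D(a))
    h=env.servo_line(p,fl(q),rate=.06,threshold=10)
    s=env.observe();print(a,h,s["contact_force"]-f0,s["clock"])
    if h:break
env.read_camera("top")
for n in("back_die","shell_die","plate_pivot"): print(n,[(onz("top",b["uv"],.068),b["confidence"]) for b in env.place_of(n,"top")[:1]])
E
```

```text
False [ 0. -0.  0.]
195 False [-1.272  0.282 -0.332] 22.7917
206 False [ 0.162 -0.451 -0.164] 23.1833
217 False [ 0.234 -0.769 -1.61 ] 23.575
228 False [-0.504  0.805 -0.411] 23.9667
239 False [-0.187  0.654 -0.626] 24.3583
250 False [-0.815  0.907 -0.825] 24.75
261 False [ 0.409  0.048 -0.559] 25.1417
272 False [-1.315 -0.1   -0.102] 25.5333
283 False [-0.622  1.022 -0.715] 25.925
back_die [(array([ 0.585, -0.142,  0.068]), 0.77)]
shell_die [(array([ 0.569, -0.031,  0.068]), 0.61)]
plate_pivot [(array([ 0.573, -0.09 ,  0.068]), 0.61)]
```

```bash
python3 - <<'E'
from mot import *
D=np.radians
s=env.observe();z=Ro.from_quat(s["ee_rot"]).as_matrix()[:,2];p=np.array(s["ee_pos"])
env.servo_line(p-.16*z,rate=.3)
env.move_to(*VIA)
p,q,z=die_pose(D(80))
env.move_to(p-.16*z,q)
h=env.servo_line(p,rate=.15,threshold=8);print(h,env.observe()["ee_pos"]-p)
f0=env.observe()["contact_force"]
if not h:
  for a in list(range(91,169,11))+list(range(172,205,4)):
    p,q,z=die_pose(D(a))
    h=env.servo_line(p,q,rate=.05,threshold=10 if a<170 else 6)
    s=env.observe();print(a,h,s["contact_force"]-f0,s["clock"])
    if h:break
cv2.imwrite("pics/top3.png",env.read_camera("top")[130:280,270:470].repeat(3,0).repeat(3,1))
for n in("back_die","shell_die","plate_pivot"): print(n,[(onz("top",b["uv"],.068),b["confidence"]) for b in env.place_of(n,"top")[:1]])
E
```

```text
False [0.001 0.    0.001]
91 False [ 1.783 -0.375  0.178] 31.5917
102 False [0.064 1.315 0.059] 32.0333
113 False [ 0.03   0.814 -0.899] 32.475
124 False [ 0.502  0.301 -0.329] 32.9167
135 False [0.608 0.895 0.074] 33.3583
146 False [ 0.244  0.777 -0.149] 33.8
157 False [ 0.347  0.329 -0.589] 34.3
168 False [0.496 0.53  0.101] 34.825
172 False [0.994 2.072 1.514] 35.1083
176 False [-1.324  1.145  0.815] 35.3833
180 False [-0.796  1.517  0.577] 35.65
184 True [0.515 4.892 2.026] 35.8583
back_die [(array([ 0.635, -0.082,  0.068]), 0.62)]
shell_die [(array([ 0.523, -0.108,  0.068]), 0.95)]
plate_pivot [(array([ 0.573, -0.095,  0.068]), 0.84)]
```

View pics/top3.png

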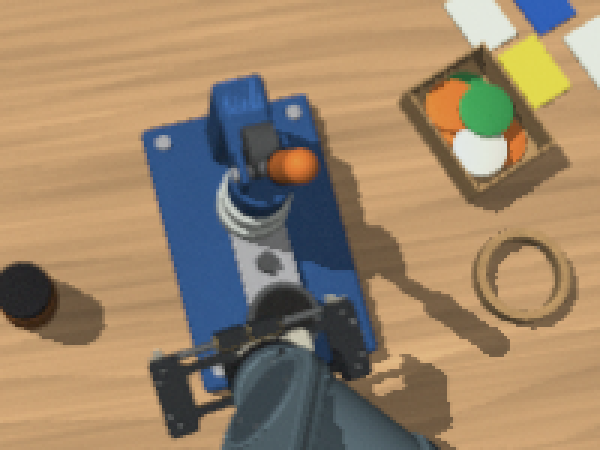

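The plate looks round: badge under the head, shell die in front at crop (285,310), and a clear 5 N stop force. I'll press once more gently to seat it, then work the lever.

```bash
python3 - <<'E'
from mot import *
D=np.radians
p,q,z=die_pose(D(190));h=env.servo_line(p,q,rate=.03,threshold=7);s=env.observe();print(h,s["contact_force"]);env.hold(.3)
print(env.observe()["contact_force"])
p=np.array(s["ee_pos"]);a=D(184)+YAW;t=np.array([-np.sin(a),np.cos(a),0])
env.servo_line(p-.012*t,rate=.1)
p=p-.012*t;env.servo_line(p-.2*z,rate=.3)
env.move_to(*VIA)
P=lever_pose(D(75),.03)
env.move_to(P+[0,0,.1],QL)
h=env.servo_line(P,rate=.15,threshold=8);f0=env.observe()["contact_force"];print("down",h,env.observe()["clock"])
if not h:
  for b in range(75,14,-5):
    h=env.servo_line(lever_pose(D(b)),rate=.07,threshold=14)
    s=env.observe();print(b,h,s["contact_force"]-f0,s["clock"])
    if h:break
E
```

```text
True [0.415 4.094 1.481]
[0.204 0.213 0.884]
down False 40.2083
75 False [ 1.645 -1.099 -0.152] 40.7833
70 False [ 3.607 -0.983  0.588] 41.1083
65 False [ 3.038 -1.734  0.591] 41.4333
60 False [ 3.056 -2.443  0.693] 41.7583
55 False [ 3.429 -2.285  0.52 ] 42.0833
50 False [ 3.848 -1.983  1.538] 42.4083
45 False [ 3.238 -2.36   2.237] 42.7333
40 False [ 3.84  -2.754  2.147] 43.0583
35 False [ 3.108 -2.406  2.586] 43.3833
30 False [ 2.483 -2.253  3.193] 43.7083
25 False [ 1.606 -2.343  4.347] 44.0333
20 False [ 0.718 -2.325  4.83 ] 44.3583
15 True [-1.     0.053 12.476] 44.5667
```

```bash
python3 - <<'E'
from mot import *
s=env.observe();print(s["contact_force"],s["ee_pos"],lever_pose(np.radians(20)),lever_pose(np.radians(15)))
env.servo_line(np.array(s["ee_pos"])-[0,0,.002],rate=.02,threshold=9)
env.hold(.5);print(env.observe()["contact_force"])
im=env.read_camera("scene");print([ (b["uv"],b["confidence"]) for b in env.place_of("lever_grip","scene")[:1]])
cv2.imwrite("pics/s4.png",cv2.resize(im[130:330,160:400],(720,600)))
def pr(P,M):
    T=np.linalg.inv(np.array(M["T"]));return cv2.projectPoints(np.array(P,float).reshape(1,3),cv2.Rodrigues(T[:3,:3])[0],T[:3,3],np.array(M["intrinsics"]),np.array(M["dist_coeffs"]))[0].ravel()
for b in(30,25,20):print(b,pr(W([.03-.137*np.cos(np.radians(b)),0,.192+.137*np.sin(np.radians(b))]),env.camera_model("scene")))
print(env.observe()["clock"])
E
```

```text
[-2.143  1.241 13.162] [ 0.525 -0.103  0.223] [ 0.525 -0.103  0.225] [ 0.52  -0.103  0.213]
[-1.324  0.757 11.427]
[]
30 [247.787 163.288]
25 [247.975 166.331]
20 [248.204 169.664]
45.4167
```

View pics/s4.png

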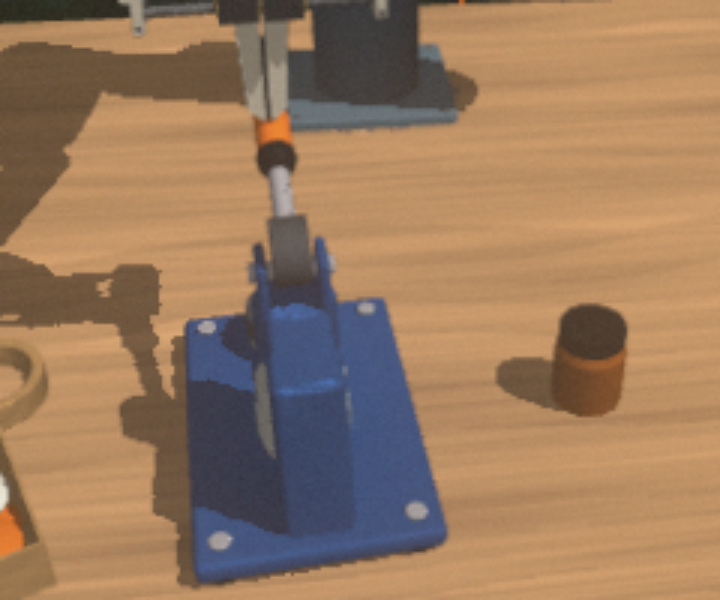

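The fingertip is on the grip at crop (275,110). The position matches 20° and the force jumps stiffly to 12 N, so the lever is on its stop. I'll let it up now.

```bash
python3 - <<'E'
from mot import *
D=np.radians
for b in range(22,76,6): env.servo_line(lever_pose(D(b),.001),rate=.08)
env.servo_line(lever_pose(D(76)),rate=.05)
P=lever_pose(D(75),.03);env.servo_line(P,rate=.1)
env.servo_line(P+[0,0,.12],rate=.2)
env.move_to([.40,.10,.47],VIA[1]);env.hold(.3)
for c in("scene","top"):
    env.read_camera(c)
    for n in("lever_grip","back_die","shell_die","press","head_axis"):
        L=env.place_of(n,c)[:1]
        print(c,n,[(np.array(b["uv"]),onz(c,b["uv"],dict(lever_grip=.324,press=0).get(n,.07)),b["confidence"]) for b in L])
a=env.read_camera("scene")[130:330,160:400];b=env.read_camera("top")[140:270,280:436]
cv2.imwrite("pics/end.png",np.hstack([cv2.resize(a,(400,333)),cv2.resize(b,(400,333))]))
print(env.observe()["contact_force"],env.observe()["clock"])
E
```

```text
scene lever_grip [(array([250.9, 153.8]), array([ 0.605, -0.091,  0.324]), 0.79)]
scene back_die [(array([259.4, 264.4]), array([ 0.648, -0.092,  0.07 ]), 0.43)]
scene shell_die [(array([257.4, 231.4]), array([ 0.527, -0.094,  0.07 ]), 0.51)]
scene press [(array([259.7, 274.9]), array([ 0.61 , -0.095,  0.   ]), 0.85)]
scene head_axis [(array([258.8, 261.5]), array([ 0.638, -0.093,  0.07 ]), 0.68)]
top lever_grip [(array([366.5, 186. ]), array([ 0.601, -0.095,  0.324]), 0.57)]
top back_die [(array([353.6, 198.8]), array([ 0.631, -0.09 ,  0.07 ]), 0.55)]
top shell_die [(array([362.6, 233. ]), array([ 0.527, -0.099,  0.07 ]), 0.57)]
top press [(array([354.7, 212.2]), array([ 0.604, -0.095,  0.   ]), 0.86)]
top head_axis [(array([353.9, 194.8]), array([ 0.643, -0.093,  0.07 ]), 0.84)]
[ 0.318 -1.285  0.099] 52.1667
```

View pics/end.png

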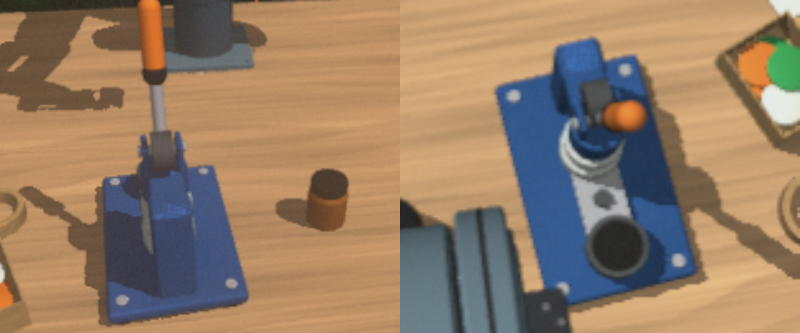

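The lever is back up, the plate is parallel to the base with the shell die square in front (616,245), and the press and bystanders are where they were. Handing in.

```bash
python3 -c "
from plant import env
print(env.hand_in())"
```

```text
the job is handed in; nothing more can be done
None
```

The die plate was pushed round to its stop with the back die under the head, the lever was pressed fully down, held and released, and the job was handed in at about 52 s; the final pictures show it as asked, but no verdict was returned.

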